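# Dress the sloping edge of the pinned birdhouse wall

## Task

Only one of the two birdhouse side walls is pinned by a shut toggle clamp: find it, pick up the sanding block by its wooden handle and rub its stone sole along that wall's sloping top edge in one stroke, from the low end right up to the high end, with the sole lying flat along the slope and pressed on lightly (not hard) the whole way. Then set the block down on its sole, wholly on the cork mat, and let go. Do not rub the unpinned wall, leave both clamps as they are, and leave the other things on the bench where they stand.

Things in the scene. Friction and masses are not known exactly. Their poses are not given: they have to be found in the camera images.
- block: gray stone sanding block with wooden handle: sole 100 x 46 x 18 mm, over it a 10 mm cushion, a 6 mm plate and a handle bar 90 mm long, 24 mm thick, 34 to 74 mm above the underside. Origin: middle of the sole's underside; x along its length, y across, z up through the handle. The sole is sprung and yields up to 8 mm (4 N to start, 10 N at the end). 0.44 kg
- mat: cork mat, fixed, 115 mm (own x) x 170 mm (own y), 4 mm thick. Origin: middle of its underside, on the bench
- wall_1: poplar birdhouse side wall, 18 mm thick, 150 mm wide, standing on edge in either station of the jig board; its top slopes at 28 degrees, from 65 mm above its foot at the low end to 145 mm at the high end, which is at its +y side (to the robot's left). Origin: middle of its underside (20 mm above the bench); x across the thickness (towards its clamp), y along its width, z up. It does not move
- wall_2: poplar birdhouse side wall, 18 mm thick, 150 mm wide, standing on edge in either station of the jig board; its top slopes at 28 degrees, from 65 mm above its foot at the low end to 145 mm at the high end, which is at its -y side (to the robot's right). Origin: middle of its underside (20 mm above the bench); x across the thickness (towards its clamp), y along its width, z up. It does not move
- edge_1: the sloping top edge of wall_1, 170 mm long and 18 mm wide. Origin: middle of the edge, on its surface; x runs up along the edge from the low end (-0.085) to the high end (+0.085), y across the wall's thickness, z straight out of the edge (28 degrees from vertical)
- edge_2: the sloping top edge of wall_2, 170 mm long and 18 mm wide. Origin: middle of the edge, on its surface; x runs up along the edge from the low end (-0.085) to the high end (+0.085), y across the wall's thickness, z straight out of the edge (28 degrees from vertical)
- clamp_p (a joint): toggle clamp arm on a level pin 45 mm above the clamp's foot: value 0 = shut (arm level, round white pad against the wall's face, black handle up, its tip 84 mm above the pin), about 1.1 to 1.35 = thrown open (arm and pad up, 90 mm long, black handle laid back). One clamp is shut, the other open; which stands left or right changes
- clamp_q (a joint): toggle clamp arm on a level pin 45 mm above the clamp's foot: value 0 = shut (arm level, round white pad against the wall's face, black handle up, its tip 84 mm above the pin), about 1.1 to 1.35 = thrown open (arm and pad up, 90 mm long, black handle laid back). One clamp is shut, the other open; which stands left or right changes
- clamp_p_base: foot of toggle clamp clamp_p, 70 x 45 mm. Origin: middle of the foot's underside below the pin, 20 mm above the bench; it stands about 95 mm behind (+x of) the wall of its station
- clamp_q_base: foot of toggle clamp clamp_q, the same as that of clamp_p
- jig_board: plywood board, 180 mm (own x) x 500 mm (own y), 20 mm thick, fixed; two stations 150 mm left and right of its middle, each with a wooden fence up to 55 mm above the bench in front of the wall. Origin: middle of its underside
- mallet: bystander: walnut mallet lying on the bench, head 60 x 110 x 70 mm, handle 165 mm long to its -x. Origin: under the head
- square: bystander: blue plastic speed square lying flat, a right triangle with 170 mm legs, 6 mm thick, with an 18 mm high lip. Origin: on its underside, 60 mm from each leg
- cap: bystander: copper finial cap, 64 mm across and 72 mm high, standing between the mat's and the block's places. Origin: middle of its underside
- offcut: bystander: poplar offcut 70 x 45 x 18 mm lying on the jig board between the stations. Origin: middle of its underside

How it is judged:
By the outcome, as a careful person would: the job done as asked, in the order asked, and still so for the second after the job is handed in, with the robot touching nothing.
It also fails if it takes over 58 s, if anything falls off the work surface, if the arm or the gripper's body presses on something with over 40 N, if the wrist force passes 120 N, or if a joint passes its speed limit or range.

## Robot

A 6-joint arm with a two-finger parallel gripper is mounted at the origin on the work surface. World frame = base frame: x ahead of the robot, y to its left, z up, the work surface at z = 0. Lengths are in m, angles in rad, forces in N, time in s.
With the tool pointing down it reaches from about 0.225 to 0.875 m from the base axis. Payload 3.4 kg.
Tool frame: the origin (TCP) lies midway between the tips of the shut fingers; the grasp point (between the pads) lies 19 mm behind it; z points along the fingers, y is the line along which they close (so a half turn about z gives the same grasp; the last joint's range is limited). The gripper opens to 85 mm and grips with 20 to 120 N. Pads are 22 mm wide; open, the fingers measure 114 mm over their backs; the gripper's body (76 mm by 85 mm) begins 54 mm behind the grasp point. The pads swing forward as they close: fully open they stand 13 mm farther back than shut.
Start: joints at [1.068, 0.276, 1.505, -0, 1.361, -0.121], TCP at [0.214, 0.534, 0.231] pointing down, gripper open.
Joint ranges: [-2.89, 2.89], [-0.75, 2.08], [0.22, 2.7], [-1.18, 4.32], [0.11, 2.71], [-2.7, 2.7]. Speed limits (rad/s): [2.57, 2.57, 3.14, 3.14, 3.14, 3.14].

## Interface

Orientations are given as a unit quaternion [w, x, y, z].
In Python, from station import monitor, optics, close_job gives the robot as it stands.
- The arm moves only by the tool carry_out, never from a script. Its argument "commands" is text: rows parted by semicolons, each of 7 numbers parted by spaces: the shift along the tool's x, y, z in m, then the turn, a rotation vector about the tool's x, y, z in rad, then the finger opening in m, from 0 to 0.0854. A call has 1 to 10 rows; each row shifts and turns the commanded pose from where the row before left it, along the tool's axes as they then stand; what a row does not reach is not made up. A row lasts 1/10 s, in which the tool goes at most 50 mm and 8.59 degrees, less where a joint would pass 70% of its speed; a pose out of reach is approached as far as the arm can. A call is refused whole if a number of a shift passes 0.05 or a number of a turn 0.15, either way. A call with a gripper value outside its range is refused whole. The fingers move at their own pace and stop on an object; "newtons" is the grip in N (left out, the last holds). Time passes only in rows, so rows that do not move let the fingers close. It gives the time, the measured TCP pose, the force, the opening and the grip force at its end, in the units of the state.
- monitor.get_obs(): the state, without advancing time (a new reading comes with each control period).
- optics.capture(name): name is "side" or "top" or "wrist"; returns the picture (384x512x3 uint8, red, green, blue); there is no depth.
- optics.get_calibration(name): a dict with "camera_matrix" (3x3 intrinsics, pixels), "R" (3x3) and "t" (3): a world point X has camera coordinates R X + t; the wrist camera has in their place "mount" (4x4, takes a point from camera to tool coordinates, whose origin is the TCP and whose axes are the flange's). Camera axes: x right, y down, z forward; pixel columns grow to the right and rows downward; lengths in m; the calibration is good to about 2 mm. The wrist camera is an equidistant fisheye: a pixel r from the principal point sees the ray r / f radians off the axis. A picture is of the moment at which its call begins: read the wrist's pose just before it. get_calibration takes no time and is no camera call.
- close_job(): hands the job in; it is judged then, once.
The state is a dict: "time": time; "joint_pos": joint angles; "joint_vel": joint speeds; "joint_efforts": joint torques, N m; "tcp_pos": TCP position; "orientation": TCP orientation; "ft_force": force on the tool from outside, world axes, zero at the start; "torque": the same for the moment, N m; "opening": finger opening in m; "gripper_force": force on a finger pad.
Only numpy, scipy, OpenCV 4.12 (cv2) and the standard library are available. Lean on these libraries where they do the work, as an engineer would, in place of code of your own. Each camera call takes 0.05 s, during which the arm holds its last target. There are 200 camera calls.

## Working session

There is one attempt and no reset: what is moved stays moved. The work goes in short steps, Python scripts to look and compute and a tool call to move; the robot and the scene stay as the last step left them, time stands still between calls to the robot, and variables do not carry over. Pictures are saved under pics/ and viewed, at most 10 in all, crops included, and the job is handed in when it is done.

Besides the shell and the picture viewer there is one more tool, called as name(argument=value, ...) on one line, values as JSON. carry_out: Moves the arm, as the interface text tells. Its arguments: {"type":"object","properties":{"commands":{"type":"string"},"newtons":{"type":"number"}},"required":["commands"]}

```bash
mkdir -p pics; ls; python3 - <<'E'
from station import monitor, optics
import cv2, numpy as np
np.set_printoptions(precision=4,suppress=True)
for n in ("top","side"):
    im=optics.capture(n); cv2.imwrite(f"pics/{n}0.png",im[:,:,::-1])
    c=optics.get_calibration(n); print(n,c)
print(optics.get_calibration("wrist"))
print(monitor.get_obs())
E
```

```text
pics
top {'camera_matrix': array([[497.8835,   0.    , 255.3847],
       [  0.    , 497.8835, 195.0886],
       [  0.    ,   0.    ,   1.    ]]), 'R': array([[-0.0247, -0.9997, -0.0065],
       [-0.9811,  0.0255, -0.1916],
       [ 0.1917,  0.0016, -0.9815]]), 't': array([-0.0079,  0.5934,  1.3547])}
side {'camera_matrix': array([[407.3169,   0.    , 252.961 ],
       [  0.    , 407.3169, 197.9334],
       [  0.    ,   0.    ,   1.    ]]), 'R': array([[ 0.8768, -0.4808, -0.0066],
       [-0.2835, -0.5059, -0.8146],
       [ 0.3883,  0.7162, -0.5799]]), 't': array([-0.5145,  0.2682,  1.1931])}
{'camera_matrix': array([[297.3186,   0.    , 256.1653],
       [  0.    , 297.3186, 185.1092],
       [  0.    ,   0.    ,   1.    ]]), 'mount': array([[-0.0008, -0.9442, -0.3294,  0.0854],
       [ 1.    , -0.0007, -0.0003,  0.0007],
       [ 0.    , -0.3294,  0.9442, -0.1437],
       [ 0.    ,  0.    ,  0.    ,  1.    ]])}
{'time': 0.1, 'joint_pos': array([ 1.068 ,  0.2765,  1.506 , -0.    ,  1.3607, -0.121 ]), 'joint_vel': array([ 0.0015, -0.0016, -0.0028,  0.0024,  0.0007,  0.0004]), 'joint_efforts': array([  0.0017, -41.7702, -24.6405,  -0.0002,   0.0059,  -0.0001]), 'tcp_pos': array([0.214 , 0.5332, 0.2305]), 'orientation': array([-0.0003,  0.1897,  0.9818, -0.0008]), 'ft_force': array([1.1917, 0.1725, 0.613 ]), 'torque': array([ 0.0088, -0.0206, -0.0499]), 'gripper_force': 0.0, 'opening': 0.08564308183288363}
```

View pics/top0.png

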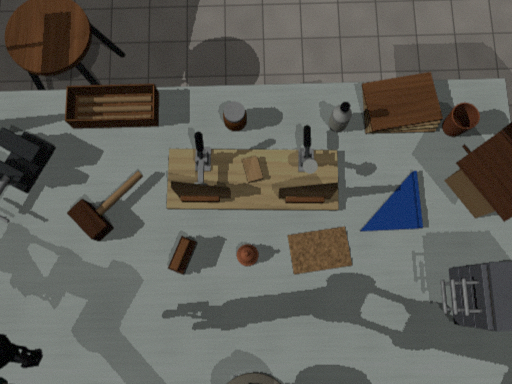

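View pics/side0.png

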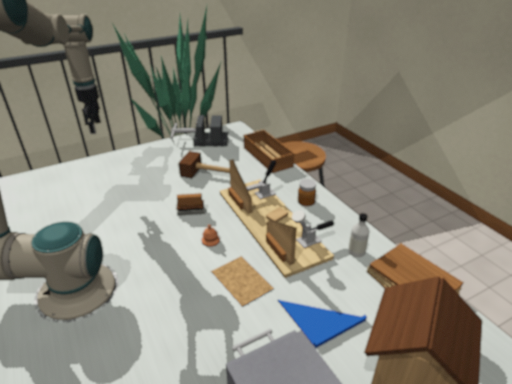

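Top: jig at (253,180), block (182,253), cap (247,254), mat (320,250), clamps at (203,160) and (307,160). I need a zoom to tell which one is shut.

```bash
python3 - <<'E'
import cv2,numpy as np
t=cv2.imread("pics/top0.png")[115:285,155:365]; s=cv2.imread("pics/side0.png")[140:310,165:355]
f=lambda a:cv2.resize(a,(800,600) ,interpolation=cv2.INTER_CUBIC)
g=lambda a:np.clip(a*1.6,0,255).astype(np.uint8)
cv2.imwrite("pics/tz.png",g(cv2.resize(t,None,fx=3.5,fy=3.5,interpolation=2))); cv2.imwrite("pics/sz.png",g(cv2.resize(s,None,fx=3.5,fy=3.5,interpolation=2)))
E
```

```text
(no output)
```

View pics/tz.png

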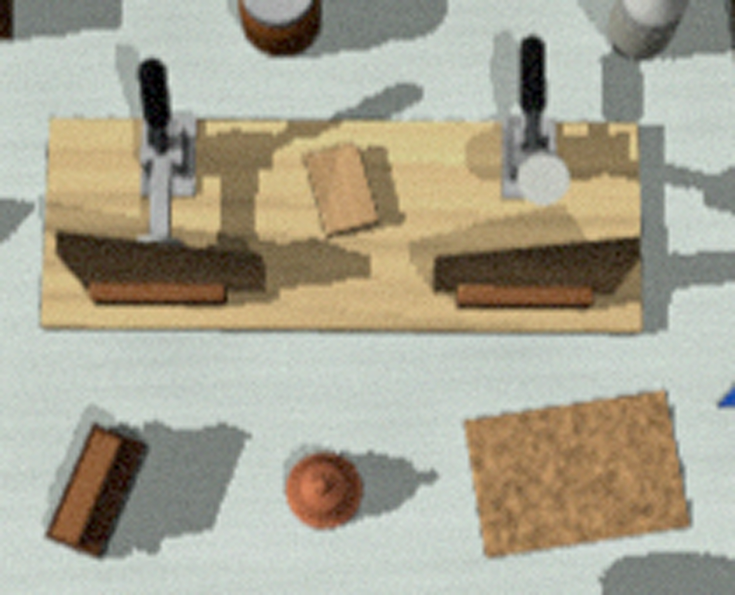

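View pics/sz.png

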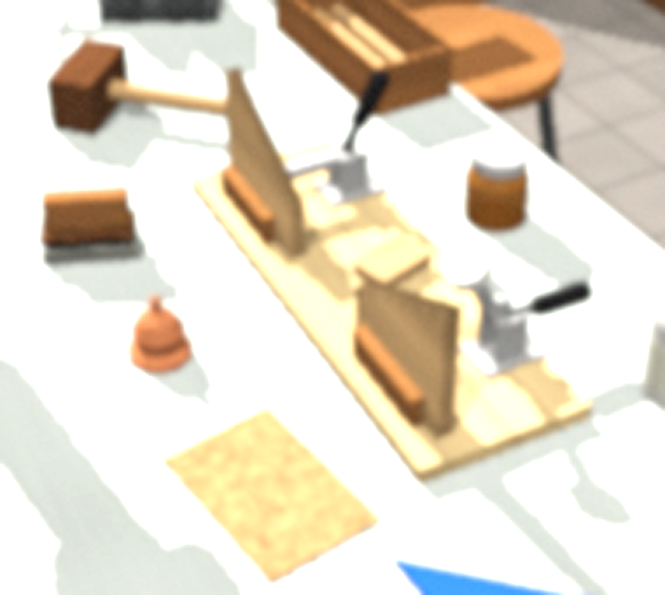

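The left station (+y) has the shut clamp: its arm is level onto the wall and the handle is up. That wall is high at +y, so it is wall_1. The right clamp's pad is up, so it is open. Next I work out rough positions.

```bash
cat > h.py <<'E'
import numpy as np, cv2
from station import monitor, optics, close_job
from scipy.spatial.transform import Rotation as Ro
np.set_printoptions(precision=4,suppress=True)
def pose():
    o=monitor.get_obs(); q=o["orientation"]
    return o, Ro.from_quat(q[[1,2,3,0]]).as_matrix(), o["tcp_pos"]
def ray(name,px,tool=None):
    """camera centre and unit rays (world) of pixels; tool=(R,p) for the wrist"""
    c=optics.get_calibration(name); K=c["camera_matrix"]
    v=(np.atleast_2d(px)-K[:2,2])/K[0,0]
    if name!="wrist":
        d=np.c_[v,np.ones(len(v))]; R=c["R"].T; C=-R@c["t"]
    else:
        r=np.linalg.norm(v,axis=1,keepdims=True); d=np.c_[v*np.sinc(r/np.pi),np.cos(r)]
        T=c["mount"]; R=tool[0]@T[:3,:3]; C=tool[0]@T[:3,3]+tool[1]
    return C,d/np.linalg.norm(d,axis=1,keepdims=True)@R.T
def onz(name,px,z,tool=None):
    C,d=ray(name,px,tool); return C+d*((z-C[2])/d[:,2])[:,None]
def proj(X,tool):
    c=optics.get_calibration("wrist"); K=c["camera_matrix"]; T=c["mount"]
    x=((np.atleast_2d(X)-tool[1])@tool[0]-T[:3,3])@T[:3,:3]
    n=np.linalg.norm(x[:,:2],axis=1); a=np.arctan2(n,x[:,2])
    return K[:2,2]+K[0,0]*(a/n)[:,None]*x[:,:2]
def target(a,lean=0.):
    """tool R with block-x along heading a (raised by lean), tool z into the work"""
    x=np.array([np.cos(a)*np.cos(lean),np.sin(a)*np.cos(lean),np.sin(lean)])
    y=np.array([np.sin(a),-np.cos(a),0]); return np.c_[x,y,np.cross(x,y)]
def go(p,R=None):
    o,R0,p0=pose(); R=R0 if R is None else R
    print("at",p0,"shift(tool)",R0.T@(np.array(p)-p0),"turn",Ro.from_matrix(R0.T@R).as_rotvec())
E
python3 - <<'E'
from h import *
c=lambda a:np.array(a)/3.5+[155,115]
print("handle",onz("top",c([(95,425),(122,437),(78,545),(47,535)]),.074))
print("mat",onz("top",c([(465,420),(665,392),(690,525),(487,557)]),.004))
print("cap",onz("top",c([(325,490)]),.04))
print("board",onz("top",c([(50,118),(637,122),(641,330),(42,325)]),.02))
print("fence1",onz("top",c([(92,283),(226,283)]),.055))
print("high/low top",onz("top",c([(57,235)]),.165),onz("top",c([(265,257)]),.085))
E
```

```text
handle [[0.4788 0.182  0.074 ]
 [0.4687 0.1606 0.074 ]
 [0.3854 0.1949 0.074 ]
 [0.3937 0.2191 0.074 ]]
mat [[ 0.4831 -0.1141  0.004 ]
 [ 0.5022 -0.2809  0.004 ]
 [ 0.3923 -0.2948  0.004 ]
 [ 0.3706 -0.1278  0.004 ]]
cap [[0.4257 0.0024 0.04  ]]
board [[ 0.7472  0.2292  0.02  ]
 [ 0.7305 -0.268   0.02  ]
 [ 0.5522 -0.2613  0.02  ]
 [ 0.5692  0.2344  0.02  ]]
fence1 [[0.5967 0.1877 0.055 ]
 [0.5939 0.0788 0.055 ]]
high/low top [[0.6124 0.1973 0.165 ]] [[0.6083 0.0453 0.085 ]]
```

```bash
python3 -c "
from h import *
go([.50,.16,.33])"
```

```text
at [0.214  0.5332 0.2305] shift(tool) [-0.4044 -0.2399 -0.0992] turn [0. 0. 0.]
```

carry_out(commands="-0.04 -0.024 -0.01 0 0 0 0.085;-0.04 -0.024 -0.01 0 0 0 0.085;-0.04 -0.024 -0.01 0 0 0 0.085;-0.04 -0.024 -0.01 0 0 0 0.085;-0.04 -0.024 -0.01 0 0 0 0.085;-0.04 -0.024 -0.01 0 0 0 0.085;-0.04 -0.024 -0.01 0 0 0 0.085;-0.04 -0.024 -0.01 0 0 0 0.085;-0.04 -0.024 -0.01 0 0 0 0.085;-0.04 -0.024 -0.01 0 0 0 0.085")

```text
time: 1.1
tcp_pos: [0.4966, 0.1601, 0.3314]
orientation: [-0.0, 0.19, 0.982, 0.0]
ft_force: [0.5, 0.5, -0.1]
opening: 0.0851
gripper_force: 0.0
```

carry_out(commands="0 0 0 0 0 0 0.085;0 0 0 0 0 0 0.085")

```text
time: 1.3
tcp_pos: [0.4962, 0.1611, 0.3308]
orientation: [-0.001, 0.191, 0.982, 0.0]
ft_force: [-0.6, 0.7, 0.8]
opening: 0.085
gripper_force: 0.0
```

```bash
python3 - <<'E'
from h import *
o,R,p=pose(); im=optics.capture("wrist")[:,:,::-1]
cv2.imwrite("pics/w1raw.png",im); np.savez("w1.npz",R=R,p=p); print(p,R)
b=np.clip(im*1.5,0,255).astype(np.uint8)
cv2.imwrite("pics/w1.png",cv2.resize(b,(800,600),interpolation=2))
E
```

```text
[0.4962 0.1611 0.3308] [[-0.927   0.375  -0.0014]
 [ 0.375   0.927   0.0005]
 [ 0.0015 -0.     -1.    ]]
```

View pics/w1.png

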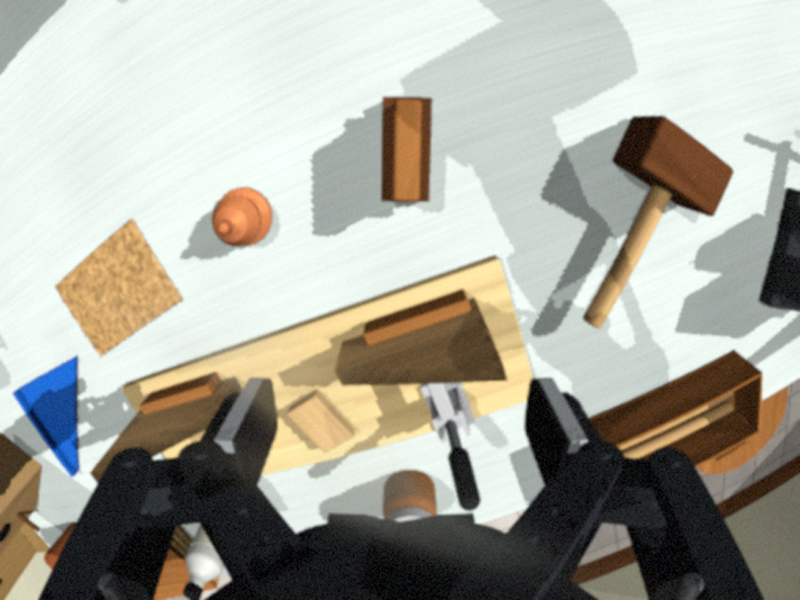

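The wrist view shows the block handle's bright bar from (408,97) to (406,201), the wall_1 dark wedge at (340–505, 290–385) and the cap at (242,217). I zoom into the wall and block to get exact edges.

```bash
python3 - <<'E'
from h import *
im=cv2.imread("pics/w1raw.png"); w=np.load("w1.npz"); T=(w["R"],w["p"])
a=im[160:260,205:345]; b=im[50:140,225:295]
f=lambda a,k:cv2.resize(cv2.LUT(a,np.array([min(255,255*(i/200)**.6) for i in range(256)],np.uint8)),None,fx=k,fy=k,interpolation=2)
A=f(a,4);B=f(b,4); out=np.zeros((400,560+280,3),np.uint8); out[:,:560]=A; out[:360,560:]=B
cv2.imwrite("pics/w1z.png",out[:,:800])
s=1/1.5625
print("handle",onz("wrist",np.array([(408.5,97),(406,201)])*s,.074,T))
print("mat",onz("wrist",np.array([(134,220),(183,300),(102,356),(56,288)])*s,.004,T))
print("cap base~",onz("wrist",np.array([(243,217)])*s,.04,T))
print("board",onz("wrist",np.array([(499,257),(125,385),(533,395)])*s,.02,T))
E
```

```text
handle [[0.3905 0.2121 0.074 ]
 [0.4733 0.1764 0.074 ]]
mat [[ 0.3757 -0.12    0.004 ]
 [ 0.4859 -0.108   0.004 ]
 [ 0.5067 -0.2731  0.004 ]
 [ 0.3963 -0.2891  0.004 ]]
cap base~ [[0.4296 0.0219 0.04  ]]
board [[ 0.5694  0.2416  0.02  ]
 [ 0.5515 -0.2483  0.02  ]
 [ 0.7454  0.2301  0.02  ]]
```

View pics/w1z.png

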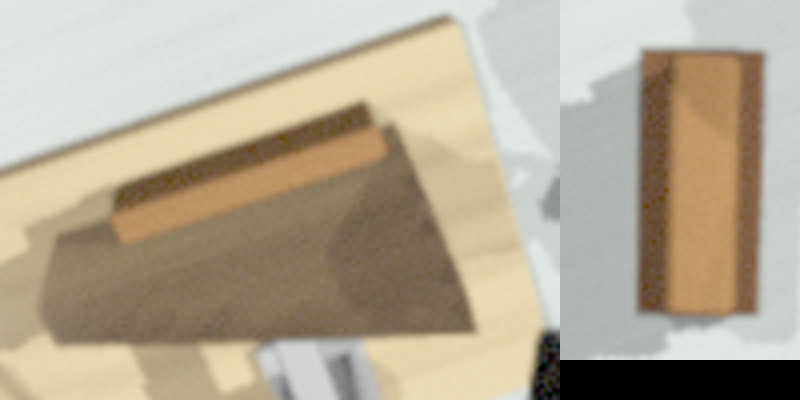

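The zoom shows the wall_1 top edge: low-end corners at crop (57,343) and (40,308), high-end back corner at (475,330). The handle top strip runs from x≈706 to 702, y 55–313.

```bash
python3 - <<'E'
from h import *
w=np.load("w1.npz"); T=(w["R"],w["p"])
c=lambda a:np.array(a)/4+[205,160]
lo=onz("wrist",c([(57,343),(40,308)]),.085,T); hi=onz("wrist",c([(475,330)]),.165,T)
print(lo,hi)
h=onz("wrist",np.array([((706-560)/4+225,63.75),((702.5-560)/4+225,128.2)]),.074,T)
m=h.mean(0); d=h[1]-h[0]; a=np.arctan2(d[1],d[0]); print("h",h,m,a,np.hypot(*d[:2]))
cands=[target(a),target(a+np.pi)]
for R in cands: go([m[0],m[1],.15],R)
E
```

```text
[[0.6124 0.0539 0.085 ]
 [0.5962 0.0545 0.085 ]] [[0.6168 0.2018 0.165 ]]
h [[0.3926 0.2113 0.074 ]
 [0.4732 0.1776 0.074 ]] [0.4329 0.1944 0.074 ] -0.39628190349065334 0.08729576126399191
at [0.4954 0.162  0.3307] shift(tool) [0.0697 0.0068 0.1808] turn [ 0.0032 -0.0002 -3.1278]
at [0.4954 0.162  0.3307] shift(tool) [0.0697 0.0068 0.1808] turn [-0.0001 -0.002   0.0138]
```

carry_out(commands="0.014 0.001 0.025 0 0 0 0.085;0.014 0.001 0.025 0 0 0 0.085;0.014 0.001 0.025 0 0 0 0.085;0.014 0.001 0.025 0 0 0 0.085;0.014 0.002 0.025 0 0 0.014 0.085;0 0 0 0 0 0 0.085;0 0 0 0 0 0 0.085")

```text
time: 2.05
tcp_pos: [0.4328, 0.1944, 0.2066]
orientation: [0.0, 0.195, 0.981, -0.0]
ft_force: [0.4, 0.0, -0.3]
opening: 0.0848
gripper_force: 0.0
```

```bash
python3 - <<'E'
from h import *
o,R,p=pose(); im=np.ascontiguousarray(optics.capture("wrist")[:,:,::-1])
print(p)
cv2.imwrite("pics/w2raw.png",im); np.savez("w2.npz",R=R,p=p)
hsv=cv2.cvtColor(im,cv2.COLOR_BGR2HSV)
b=cv2.resize(np.clip(im*1.4,0,255).astype(np.uint8),(800,600),interpolation=2)
cv2.imwrite("pics/w2.png",b)
E
```

```text
[0.4328 0.1944 0.2066]
```

View pics/w2.png

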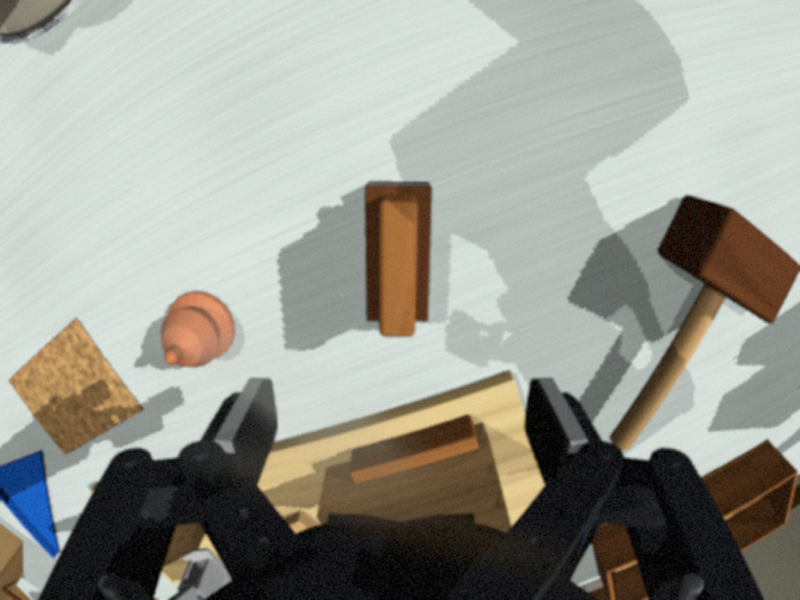

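The handle top strip runs from (399,196) to (397.5,335), nearly centred laterally.

```bash
python3 - <<'E'
from h import *
w=np.load("w2.npz"); T=(w["R"],w["p"]); s=1/1.5625
h=onz("wrist",np.array([(399,196),(397.5,335)])*s,.074,T); m=h.mean(0); d=h[0]-h[1]
a=np.arctan2(d[1],d[0]); print(h,m,a,np.hypot(*d[:2])); go([m[0],m[1],.040],target(a))
print("mat",onz("wrist",np.array([(77,319),(143,410),(10,380)])*s,.004,T))
print("board fl",onz("wrist",np.array([(512,372)])*s,.02,T))
print("cap base",onz("wrist",np.array([(203,320)])*s,.0,T))
E
```

```text
[[0.3885 0.2126 0.074 ]
 [0.4718 0.1769 0.074 ]] [0.4302 0.1948 0.074 ] 2.7362320926076875 0.09060928816914934
at [0.434  0.1944 0.2074] shift(tool) [ 0.004  -0.0013  0.1674] turn [0.0014 0.0019 0.0115]
mat [[ 0.3732 -0.1217  0.004 ]
 [ 0.4854 -0.1083  0.004 ]
 [ 0.394  -0.2864  0.004 ]]
board fl [[0.5633 0.2412 0.02  ]]
cap base [[0.4273 0.0108 0.    ]]
```

carry_out(commands="0.004 -0.001 0.033 0 0 0.011 0.085;0 0 0.033 0 0 0 0.085;0 0 0.033 0 0 0 0.085;0 0 0.033 0 0 0 0.085;0 0 0.034 0 0 0 0.085;0 0 0 0 0 0 0.085;0 0 0 0 0 0 0.01;0 0 0 0 0 0 0.01;0 0 0 0 0 0 0.01;0 0 0 0 0 0 0.01", newtons=80)

```text
time: 3.1
tcp_pos: [0.4303, 0.1945, 0.0417]
orientation: [0.001, 0.202, 0.979, 0.001]
ft_force: [-0.2, 0.5, 0.5]
opening: 0.0276
gripper_force: 0.0
```

carry_out(commands="0 0 0 0 0 0 0.01;0 0 0 0 0 0 0.01;0 0 0 0 0 0 0.01;0 0 0 0 0 0 0.01")

```text
time: 3.5
tcp_pos: [0.4301, 0.1943, 0.0407]
orientation: [0.001, 0.202, 0.979, 0.0]
ft_force: [1.9, -0.9, 3.2]
opening: 0.0232
gripper_force: 78.9
```

carry_out(commands="0 0 -0.02 0 0 0 0.01;0 0 -0.04 0 0 0 0.01;0 0 -0.04 0 0 0 0.01;0 0 -0.04 0 0 0 0.01;0 0 -0.04 0 0 0 0.01;0 0 -0.04 0 0 0 0.01;0 0 0 0 0 0 0.01;0 0 0 0 0 0 0.01")

```text
time: 4.3
tcp_pos: [0.4283, 0.194, 0.2594]
orientation: [-0.001, 0.202, 0.979, -0.0]
ft_force: [-0.2, -0.1, -4.5]
opening: 0.0229
gripper_force: 82.7
```

```bash
cat >> h.py <<'E'
L=np.radians(28); A=1.539; E=np.array([.605,.127,.125]); D=.040
RW=target(A,L)
def onedge(s,gap): return E+RW[:,0]*s-RW[:,2]*(D+gap)
E
python3 - <<'E'
from h import *
o,R,p=pose(); print(o["joint_pos"],o["ft_force"],o["opening"])
print(p); P=onedge(-.075,.06); print(P); go(P,target(A)); 
print(target(A).T@(P-p), target(A).T@RW, R)
E
```

```text
[ 0.277   0.1015  1.6607  0.0003  1.3814 -0.8872] [-0.2433 -0.1341 -4.5224] 0.022862016705727767
[0.4283 0.194  0.2594]
[0.6014 0.0139 0.1781]
at [0.4283 0.194  0.2594] shift(tool) [-0.2304 -0.0969  0.081 ] turn [-0.0019 -0.0009  1.1959]
[-0.1745  0.1788  0.0813] [[ 0.8829  0.      0.4695]
 [ 0.      1.      0.    ]
 [-0.4695  0.      0.8829]] [[-0.9184  0.3956 -0.0019]
 [ 0.3956  0.9184 -0.0002]
 [ 0.0017 -0.001  -1.    ]]
```

carry_out(commands="0 0 0 0 0 0.149 0.01;0 0 0 0 0 0.149 0.01;0 0 0 0 0 0.149 0.01;0 0 0 0 0 0.149 0.01;0 0 0 0 0 0.149 0.01;0 0 0 0 0 0.149 0.01;0 0 0 0 0 0.149 0.01;0 0 0 0 0 0.149 0.01;0 0 0 0 0 0 0.01")

```text
time: 5.2
tcp_pos: [0.4272, 0.1936, 0.2571]
orientation: [-0.002, 0.717, 0.697, -0.003]
ft_force: [0.5, -0.8, -4.6]
opening: 0.0232
gripper_force: 82.5
```

carry_out(commands="-0.029 0.03 0 0 0 0 0.01;-0.029 0.03 0 0 0 0 0.01;-0.029 0.03 0 0 0 0 0.01;-0.029 0.03 0 0 0 0 0.01;-0.029 0.03 0 0 0 0 0.01;-0.029 0.03 0 0 0 0 0.01;0 0 0 0 0 0 0.01")

```text
time: 5.9
tcp_pos: [0.6074, 0.0105, 0.2569]
orientation: [0.001, 0.717, 0.697, -0.002]
ft_force: [-1.5, 0.9, -4.8]
opening: 0.0229
gripper_force: 82.4
```

carry_out(commands="0 0 0 0 0.122 0 0.01;0 0 0 0 0.122 0 0.01;0 0 0 0 0.122 0 0.01;0 0 0 0 0.122 0 0.01;0 0 0 0 0 0 0.01;0 0 0 0 0 0 0.01")

```text
time: 6.5
tcp_pos: [0.6036, 0.0147, 0.2585]
orientation: [-0.169, 0.696, 0.676, 0.172]
ft_force: [-0.0, 0.4, -4.3]
opening: 0.0232
gripper_force: 82.6
```

```bash
python3 - <<'E'
from h import *
go(onedge(-.075,.03),RW); o=pose()[0]; print(o["joint_pos"],o["ft_force"],o["torque"])
E
```

```text
at [0.6036 0.0147 0.2585] shift(tool) [-0.0383 -0.0018  0.1007] turn [-0.0045  0.002   0.0019]
[-0.3663  0.3514  1.4307  0.4561  1.5397 -0.3939] [-0.0002  0.4403 -4.2547] [-0.5     0.0172  0.0299]
```

carry_out(commands="-0.0095 0 0.025 0 0 0 0.01;-0.0095 -0.001 0.025 0 0 0 0.01;-0.0095 0 0.025 0 0 0 0.01;-0.0095 -0.001 0.025 -0.004 0.002 0.002 0.01;0 0 0 0 0 0 0.01;0 0 0 0 0 0 0.01")

```text
time: 7.1
tcp_pos: [0.6027, 0.0301, 0.1549]
orientation: [-0.168, 0.696, 0.676, 0.175]
ft_force: [0.2, 0.4, -3.4]
opening: 0.0232
gripper_force: 82.3
```

```bash
python3 - <<'E'
from h import *
go(onedge(-.075,.0),RW); o,R,p=pose(); print(o["joint_pos"],o["ft_force"],o["torque"])
im=np.ascontiguousarray(optics.capture("wrist")[:,:,::-1]); np.savez("w3.npz",R=R,p=p); cv2.imwrite("pics/w3raw.png",im)
si=np.ascontiguousarray(optics.capture("side")[:,:,::-1])
out=np.zeros((600,800,3),np.uint8)
a=cv2.resize(im[100:384,60:452],None,fx=1.12,fy=1.12,interpolation=2)
b=cv2.resize(si[120:270,190:290],None,fx=3.4,fy=3.4,interpolation=2)
out[:a.shape[0],:a.shape[1]]=a; out[:b.shape[0],a.shape[1]:a.shape[1]+b.shape[1]]=b[:,:800-a.shape[1]]
cv2.imwrite("pics/w3.png",np.clip(out*1.5,0,255).astype(np.uint8))
E
```

```text
at [0.6027 0.0301 0.1549] shift(tool) [-0.0034 -0.0009  0.0319] turn [ 0.0014 -0.001   0.0041]
[-0.3458  0.4175  1.5986  0.4808  1.3179 -0.4858] [ 0.2128  0.3886 -3.3999] [-0.6143 -0.0353 -0.0505]
```

View pics/w3.png

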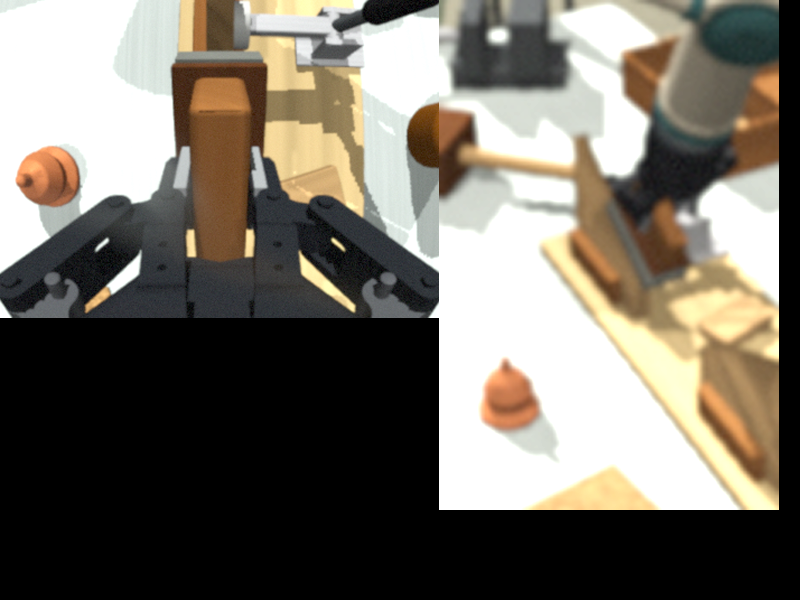

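The block is aligned with wall_1's edge: the edge is at columns 207–235 and the sole at 175–265 in the wrist crop. I lower it to contact.

carry_out(commands="-0.003 -0.001 0.009 0.001 -0.001 0.004 0.01;-0.003 0 0.008 0 0 0 0.01;-0.002 0 0.007 0 0 0 0.01;0 0 0 0 0 0 0.01;0 0 0 0 0 0 0.01;0 0 0 0 0 0 0.01")

```text
time: 7.8
tcp_pos: [0.6021, 0.0327, 0.1294]
orientation: [-0.168, 0.698, 0.674, 0.174]
ft_force: [0.3, 0.4, -3.1]
opening: 0.023
gripper_force: 82.6
```

carry_out(commands="0 0 0.002 0 0 0 0.01;0 0 0.001 0 0 0 0.01;0 0 0 0 0 0 0.01")

```text
time: 8.1
tcp_pos: [0.6018, 0.0343, 0.1265]
orientation: [-0.168, 0.698, 0.674, 0.174]
ft_force: [-0.2, -0.1, -3.9]
opening: 0.0228
gripper_force: 82.6
```

carry_out(commands="0 0 0.002 0 0 0 0.01;0 0 0 0 0 0 0.01;0 0 0 0 0 0 0.01")

```text
time: 8.4
tcp_pos: [0.6019, 0.0352, 0.1247]
orientation: [-0.168, 0.698, 0.674, 0.174]
ft_force: [-0.1, 0.7, -4.3]
opening: 0.0231
gripper_force: 82.6
```

carry_out(commands="0 0 0.001 0 0 0 0.01;0 0 0 0 0 0 0.01;0 0 0 0 0 0 0.01")

```text
time: 8.7
tcp_pos: [0.6019, 0.0356, 0.1239]
orientation: [-0.168, 0.698, 0.674, 0.174]
ft_force: [-0.2, -0.4, -4.4]
opening: 0.0229
gripper_force: 82.8
```

```bash
python3 - <<'E'
from h import *
go(onedge(-.08,0),RW); o,R,p=pose(); print(o["ft_force"],o["torque"],"normal",-R[:,2]@(o["ft_force"]+[0,0,4.3]))
E
```

```text
at [0.6019 0.0356 0.1239] shift(tool) [0.0012 0.0002 0.002 ] turn [ 0.0012 -0.0004 -0.0026]
[-0.2269 -0.4318 -4.3674] [-0.5666  0.0157  0.0223] normal 0.14690428304175093
```

carry_out(commands="0 0 0.001 0 0 0 0.01;0 0 0 0 0 0 0.01;0 0 0 0 0 0 0.01")

```text
time: 9.0
tcp_pos: [0.6019, 0.0358, 0.1236]
orientation: [-0.168, 0.698, 0.674, 0.174]
ft_force: [-2.1, -2.5, 0.5]
opening: 0.023
gripper_force: 83.2
```

carry_out(commands="0 0 0.001 0 0 0 0.01;0 0 0 0 0 0 0.01;0 0 0 0 0 0 0.01")

```text
time: 9.3
tcp_pos: [0.602, 0.0364, 0.1223]
orientation: [-0.168, 0.698, 0.674, 0.174]
ft_force: [-2.7, -3.2, 2.1]
opening: 0.0232
gripper_force: 83.3
```

carry_out(commands="0 0 0.001 0 0 0 0.01;0 0 0 0 0 0 0.01;0 0 0 0 0 0 0.01")

```text
time: 9.6
tcp_pos: [0.602, 0.037, 0.1213]
orientation: [-0.168, 0.698, 0.674, 0.174]
ft_force: [-3.1, -4.5, 3.0]
opening: 0.0228
gripper_force: 83.5
```

Contact, about 7–8 N at ~2.5 mm of compression. I start the stroke in short pieces.

carry_out(commands="0.002 0 -0.0005 0 0 0 0.01;0.004 0 0 0 0 0 0.01;0.004 0 0 0 0 0 0.01;0.004 0 0 0 0 0 0.01;0.004 0 0 0 0 0 0.01")

```text
time: 10.1
tcp_pos: [0.6039, 0.0509, 0.1297]
orientation: [-0.166, 0.698, 0.674, 0.174]
ft_force: [-1.3, -7.3, 1.0]
opening: 0.0228
gripper_force: 83.6
```

```bash
cat > f.py <<'E'
from h import *
o,R,p=pose(); f=R.T@(o["ft_force"]+[.1,-.1,4.3]); q=RW.T@(p-E)
print("tool force",f,"s,y,depth",q[0],q[1],q[2]+D,"turn err",Ro.from_matrix(R.T@RW).as_rotvec(),"grip",o["opening"],"tq",R.T@o["torque"])
E
python3 f.py
```

```text
tool force [-4.1281 -0.8839 -8.1787] s,y,depth -0.0649660668542228 0.0013550813485906992 0.0001177131290741526 turn err [ 0.0044  0.0033 -0.0025] grip 0.022771725323663804 tq [ 0.0103 -1.2011  0.031 ]
```

carry_out(commands="0.004 0 -0.0005 0 0 0 0.01;0.004 0 -0.0005 0 0 0 0.01;0.004 0 0 0 0 0 0.01;0.004 0 0 0 0 0 0.01;0.004 0 0 0 0 0 0.01")

```text
time: 10.6
tcp_pos: [0.6044, 0.0683, 0.1399]
orientation: [-0.166, 0.698, 0.674, 0.174]
ft_force: [-0.3, -7.0, -0.1]
opening: 0.0228
gripper_force: 83.6
```

```bash
python3 f.py
```

```text
tool force [-4.3099  0.0962 -7.0139] s,y,depth -0.04479166497811625 0.0012482011007286776 -0.0007157864744146009 turn err [ 0.004   0.0029 -0.0026] grip 0.022849370510441676 tq [-0.0489 -1.2171  0.0532]
```

carry_out(commands="0.004 0 0 0 0 0 0.01;0.004 0 0 0 0 0 0.01;0.004 0 0 0 0 0 0.01;0.004 0 0 0 0 0 0.01;0.004 0 0 0 0 0 0.01;0.004 0 0 0 0 0 0.01;0.004 0 0 0 0 0 0.01")

```text
time: 11.3
tcp_pos: [0.6051, 0.0931, 0.153]
orientation: [-0.166, 0.698, 0.674, 0.174]
ft_force: [-0.4, -6.8, 0.1]
opening: 0.0234
gripper_force: 83.6
```

```bash
python3 f.py
```

```text
tool force [-4.0548 -0.05   -7.1159] s,y,depth -0.016752278433942974 0.0011821673626782622 -0.0006605407910432945 turn err [ 0.0037  0.0028 -0.0027] grip 0.023355240532358244 tq [ 0.0024 -1.1786  0.0149]
```

Steady, so I carry on.

carry_out(commands="0.004 0 0 0 0 0 0.01;0.004 0 0 0 0 0 0.01;0.004 0 0 0 0 0 0.01;0.004 0 0 0 0 0 0.01;0.004 0 0 0 0 0 0.01;0.004 0 0 0 0 0 0.01;0.004 0 0 0 0 0 0.01;0.004 0 0 0 0 0 0.01;0.004 0 0 0 0 0 0.01;0.004 0 0 0 0 0 0.01")

```text
time: 12.3
tcp_pos: [0.6062, 0.1284, 0.1717]
orientation: [-0.167, 0.698, 0.674, 0.174]
ft_force: [-0.7, -6.2, 0.6]
opening: 0.0229
gripper_force: 83.6
```

```bash
python3 f.py
```

```text
tool force [-3.2822 -0.3738 -7.2876] s,y,depth 0.023240230563464442 0.0011174473061733752 -0.0005874951004060797 turn err [ 0.0033  0.0027 -0.0028] grip 0.02292555456037594 tq [-0.0817 -1.2143 -0.043 ]
```

carry_out(commands="0.004 0 0 0 0 0 0.01;0.004 0 0 0 0 0 0.01;0.004 0 0 0 0 0 0.01;0.004 0 0 0 0 0 0.01;0.004 0 0 0 0 0 0.01;0.004 0 0 0 0 0 0.01;0.004 0 0 0 0 0 0.01;0.004 0 0 0 0 0 0.01;0.004 0 0 0 0 0 0.01;0.004 0 0 0 0 0 0.01")

```text
time: 13.3
tcp_pos: [0.6073, 0.1637, 0.1905]
orientation: [-0.167, 0.698, 0.674, 0.174]
ft_force: [0.1, -6.8, -0.4]
opening: 0.0233
gripper_force: 83.5
```

```bash
python3 f.py
```

```text
tool force [-4.2721  0.4845 -6.7188] s,y,depth 0.06322130574340737 0.0010919878234937894 -0.000544860303888263 turn err [ 0.003   0.0028 -0.0027] grip 0.0232583070434299 tq [-0.0116 -1.2848  0.015 ]
```

carry_out(commands="0.004 0 0 0 0 0 0.01;0.004 0 0 0 0 0 0.01;0.004 0 0 0 0 0 0.01;0.004 0 0 0 0 0 0.01;0.004 0 0 0 0 0 0.01;0 0 0 0 0 0 0.01")

```text
time: 13.9
tcp_pos: [0.6078, 0.1819, 0.2003]
orientation: [-0.167, 0.698, 0.674, 0.174]
ft_force: [0.1, -5.2, 1.7]
opening: 0.0229
gripper_force: 83.4
```

```bash
python3 f.py
```

```text
tool force [-1.9082  0.3514 -7.7552] s,y,depth 0.0838814596187583 0.0010977441241452645 -0.0006301012167596459 turn err [ 0.003   0.002  -0.0022] grip 0.022876961493146084 tq [-0.0244 -1.1026  0.0186]
```

carry_out(commands="0 0 -0.01 0 0 0 0.01;0 0 -0.02 0 0 0 0.01;0 0 -0.03 0 0 0 0.01;0 0 -0.03 0 -0.122 0 0.01;0 0 -0.01 0 -0.122 0 0.01;0 0 0 0 -0.122 0 0.01;0 0 0 0 -0.122 0 0.01;0 0 0 0 0 0 0.01")

```text
time: 14.7
tcp_pos: [0.6047, 0.1417, 0.289]
orientation: [-0.002, 0.717, 0.697, 0.001]
ft_force: [-0.6, -0.2, -5.2]
opening: 0.0228
gripper_force: 82.4
```

```bash
python3 - <<'E'
from h import *
# mat: compare top view with the wrist views
im=optics.capture("top"); im=np.ascontiguousarray(im[:,:,::-1])
hsv=cv2.cvtColor(im,cv2.COLOR_BGR2HSV); m=cv2.inRange(hsv,(8,70,60),(25,255,255)); m[:,:270]=0;m[:218]=0;m[280:]=0;m[:,365:]=0
m=cv2.morphologyEx(m,cv2.MORPH_CLOSE,np.ones((5,5)))
c=max(cv2.findContours(m,0,1)[0],key=cv2.contourArea); r=cv2.minAreaRect(c); print(r)
b=onz("top",cv2.boxPoints(r),.004); print(b,b.mean(0))
o,R,p=pose(); print(p,o["joint_pos"],np.degrees(np.arctan2(R[1,0],R[0,0])))
E
```

```text
((319.3150329589844, 249.7976531982422), (39.3828125, 58.92216491699219), 81.25383758544922)
[[ 0.4837 -0.1122  0.004 ]
 [ 0.5055 -0.2823  0.004 ]
 [ 0.393  -0.2928  0.004 ]
 [ 0.3718 -0.1252  0.004 ]] [ 0.4385 -0.2031  0.004 ]
[0.6046 0.14   0.2885] [0.1128 0.3226 1.2975 0.0047 1.5236 0.1431] 88.24595750466669
```

carry_out(commands="-0.0345 -0.0154 0 0 0 0 0.01;-0.0345 -0.0154 0 0 0 0 0.01;-0.0345 -0.0154 0 0 0 0 0.01;-0.0345 -0.0154 0 0 0 0 0.01;-0.0345 -0.0154 0 0 0 0 0.01;-0.0345 -0.0154 0 0 0 0 0.01;-0.0345 -0.0154 0 0 0 0 0.01;-0.0345 -0.0154 0 0 0 0 0.01;-0.0345 -0.0154 0 0 0 0 0.01;-0.0345 -0.0154 0 0 0 0 0.01")

```text
time: 15.75
tcp_pos: [0.4379, -0.2037, 0.2883]
orientation: [-0.002, 0.72, 0.694, 0.002]
ft_force: [-0.4, -0.4, -4.2]
opening: 0.0229
gripper_force: 82.4
```

carry_out(commands="0 0 0 0 0 -0.15 0.01;0 0 0.04 0 0 0 0.01;0 0 0.04 0 0 0 0.01;0 0 0.04 0 0 0 0.01;0 0 0.04 0 0 0 0.01;0 0 0 0 0 0 0.01;0 0 0 0 0 0 0.01")

```text
time: 16.45
tcp_pos: [0.439, -0.2026, 0.129]
orientation: [-0.001, 0.666, 0.746, 0.001]
ft_force: [0.2, -0.6, -3.9]
opening: 0.0227
gripper_force: 82.3
```

```bash
python3 - <<'E'
from h import *
go([.44,-.20,.045],target(np.radians(97)));o,R,p=pose();print(o["ft_force"])
im=np.ascontiguousarray(optics.capture("wrist")[:,:,::-1])
cv2.imwrite("pics/w4.png",cv2.resize(np.clip(im*1.4,0,255).astype(np.uint8),(800,600)))
E
```

```text
at [ 0.439  -0.2026  0.129 ] shift(tool) [0.0022 0.0013 0.084 ] turn [-0.0004 -0.0033 -0.0091]
[ 0.1745 -0.6045 -3.9315]
```

View pics/w4.png

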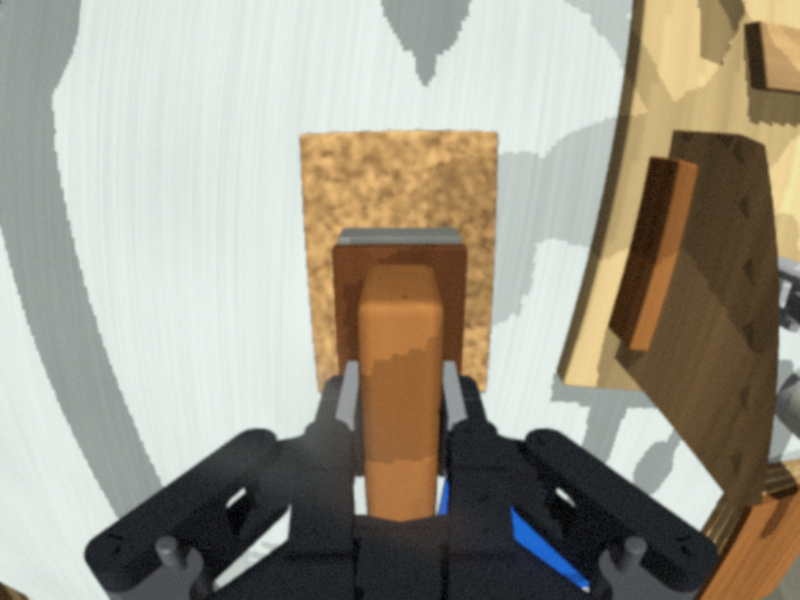

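The block (centre column 400) sits over the middle of the mat (columns 300–498) and is aligned with it. I lower it.

carry_out(commands="0.002 0.001 0.03 0 -0.003 0 0.01;0 0 0.03 0 0 0 0.01;0 0 0.016 0 0 0 0.01;0 0 0.004 0 0 0 0.01;0 0 0.002 0 0 0 0.01;0 0 0 0 0 0 0.01;0 0 0 0 0 0 0.01")

```text
time: 17.2
tcp_pos: [0.4415, -0.2011, 0.0485]
orientation: [0.002, 0.665, 0.747, -0.0]
ft_force: [0.3, 0.6, -4.0]
opening: 0.023
gripper_force: 82.2
```

carry_out(commands="0 0 0.001 0 0 0 0.01;0 0 0 0 0 0 0.01;0 0 0 0 0 0 0.01")

```text
time: 17.5
tcp_pos: [0.4405, -0.2004, 0.0463]
orientation: [0.001, 0.665, 0.747, -0.001]
ft_force: [-0.5, 0.9, -1.9]
opening: 0.0234
gripper_force: 82.6
```

carry_out(commands="0 0 0.001 0 0 0 0.01;0 0 0.001 0 0 0 0.01;0 0 0 0 0 0 0.01;0 0 0 0 0 0 0.01")

```text
time: 17.9
tcp_pos: [0.4405, -0.2004, 0.0443]
orientation: [0.001, 0.665, 0.747, -0.001]
ft_force: [-1.3, 0.6, 3.2]
opening: 0.0226
gripper_force: 83.6
```

carry_out(commands="0 0 0 0 0 0 0.03;0 0 0 0 0 0 0.05;0 0 0 0 0 0 0.085;0 0 0 0 0 0 0.085;0 0 0 0 0 0 0.085;0 0 0 0 0 0 0.085;0 0 0 0 0 0 0.085;0 0 0 0 0 0 0.085")

```text
time: 18.7
tcp_pos: [0.4404, -0.2003, 0.044]
orientation: [0.001, 0.665, 0.747, -0.001]
ft_force: [0.4, -0.2, 0.2]
opening: 0.0849
gripper_force: 0.0
```

carry_out(commands="0 0 -0.01 0 0 0 0.085;0 0 -0.03 0 0 0 0.085;0 0 -0.04 0 0 0 0.085;0 0 -0.04 0 0 0 0.085;0 0 -0.04 0 0 0 0.085;0 0 -0.04 0 0 0 0.085;0 0 0 0 0 0 0.085;0 0 0 0 0 0 0.085")

```text
time: 19.5
tcp_pos: [0.4405, -0.2001, 0.2455]
orientation: [0.002, 0.665, 0.747, -0.0]
ft_force: [-0.1, -0.5, -0.6]
opening: 0.0849
gripper_force: 0.0
```

```bash
python3 - <<'E'
from h import *
a=optics.capture("wrist")[:,:,::-1]; b=optics.capture("side")[:,:,::-1]
out=np.zeros((300,800,3),np.uint8); out[:,:400]=cv2.resize(a,(400,300)); out[:,400:]=cv2.resize(b[130:340,150:430],(400,300),interpolation=2)
cv2.imwrite("pics/end.png",np.clip(out*1.3,0,255).astype(np.uint8))
E
```

```text
(no output)
```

View pics/end.png

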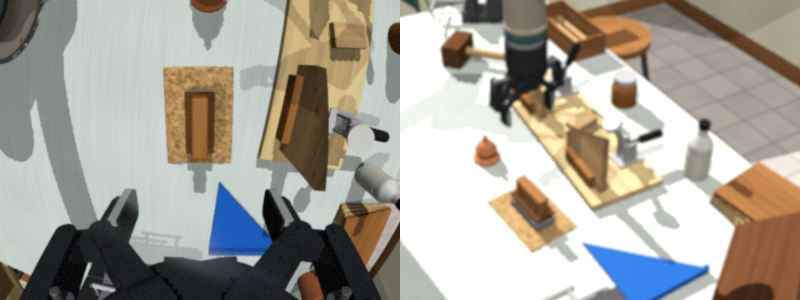

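The block stands upright at (200,125) in the wrist half, within the mat's outline (165–232, 67–163). The bystanders stand in place and the gripper is clear, so I hand in.

```bash
python3 -c "
from station import close_job; print(close_job())"
```

```text
the job is handed in; nothing more can be done
None
```

I handed in the job: I rubbed the clamped wall (wall_1, left station) in one light stroke (about 7–8 N) from the low end to the high end, then set the block down on its sole on the cork mat and let go; no verdict came back.

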